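# Load the utensil dryer, shut its drawer and start it

### The arm

A 6-joint arm with a two-finger parallel gripper is mounted at the origin on the work surface. World frame = base frame: x ahead of the robot, y to its left, z up, the work surface at z = 0. Lengths are in m, angles in rad, forces in N, time in s.
With the tool pointing down it reaches from about 0.25 to 0.775 m from the base axis. Payload 4 kg.
Tool frame: the origin (TCP) lies between the finger pads; the fingertips stand 11 mm ahead of it and the grasp point (between the pads) lies 8 mm behind it (robot.tip_extent is the z of the fingertips in the tool frame, in m); z points along the fingers, y is the line along which they close (so a half turn about z gives the same grasp; the last joint's range is limited). The gripper opens to 94 mm and grips with 3 to 60 N. Pads are 16 mm wide; open, the fingers measure 119 mm over their backs; the gripper's body (75 mm by 177 mm) begins 78 mm behind the grasp point.
Start: joints at [-1.345, 0.087, 1.371, -0, 1.684, -0.103], TCP at [0.178, -0.521, 0.217] pointing down, gripper open.
Joint ranges: [-3.1, 3.1], [-0.76, 2.03], [0.27, 2.55], [-1.08, 4.22], [0.17, 2.65], [-2.57, 2.57]. Speed limits (rad/s): [2.79, 2.79, 3.14, 3.14, 3.14, 3.14].

### API

Orientations are given as [roll, pitch, yaw] about the fixed x, y, z axes, in that order (R = Rz(yaw) Ry(pitch) Rx(roll)).
In Python, from bench import robot, imaging gives the robot as it stands.
- The arm moves only by the shell command python3 -m pendant 'ROWS'. ROWS is JSON, a list of rows, each a list of 7 numbers: the shift along the world's x, y, z in cm, then the turn, a rotation vector about the world's x, y, z in degrees, then the opening, from 0 (shut) to 1 (fully open). In form: [[dx, dy, dz, ax, ay, az, jaw], ...]. A call has 1 to 8 rows; each row shifts and turns the commanded pose from where the row before left it; what a row does not reach is not made up. A row lasts 1/10 s, in which the tool goes at most 50 mm and 8.59 degrees, less where a joint would pass 70% of its speed; a pose out of reach is approached as far as the arm can. A call is refused whole if a number of a shift passes 5 or a number of a turn 8.59, either way. A call with a gripper value outside its range is refused whole. The fingers move at their own pace and stop on an object; the grip force is fixed at half the most. Time passes only in rows, so rows that do not move let the fingers close. It gives the time, the measured TCP pose, the force, the opening and the grip force at its end, in the units of the state.
- robot.get_obs(): the state, without advancing time (a new reading comes with each control period).
- imaging.snapshot(name): name is "scene" or "side" or "wrist"; returns the picture (420x560x3 uint8, red, green, blue); there is no depth.
- imaging.camera_params(name): a dict with "camera_matrix" (3x3 intrinsics, pixels), "R" (3x3) and "t" (3): a world point X has camera coordinates R X + t. Camera axes: x right, y down, z forward; pixel columns grow to the right and rows downward; lengths in m; the calibration is good to about 2 mm. A picture is of the moment at which its call begins: read the wrist's pose just before it. camera_params takes no time and is no camera call; for the wrist camera it gives the pose at the moment of the call.
- robot.close_job(): hands the job in; it is judged then, once.
The state is a dict: "time": time; "joint_positions": joint angles; "qvel": joint speeds; "joint_torque": joint torques, N m; "tool_pos": TCP position; "ee_rot": TCP orientation; "wrist_force": force on the tool from outside, world axes, zero at the start; "wrist_torque": the same for the moment, N m; "width": finger opening in m; "finger_force": force on a finger pad.
Only numpy, scipy, OpenCV 4.12 (cv2) and the standard library are available. Lean on these libraries where they do the work, as an engineer would, in place of code of your own. Each camera call takes 0.05 s, during which the arm holds its last target. There are 200 camera calls.

### The job

Dry the washed utensils: pull the drawer of the countertop dryer open by its handle and lay every utensil from the draining mat inside it. Then push the drawer fully home until its catch holds it, and only then press the green start plunger on top all the way down and let it spring back. Leave the tortilla press, the jar and the saucers where they stand.

Things in the scene. Friction and masses are not known exactly. Their poses are not given: they have to be found in the camera images.
- dryer: white countertop utensil dryer, fixed, 250 deep x 390 wide x 120 high, one drawer on its front. Origin on the table 105 mm in front of the middle of its front face; x points into the dryer, y to the left seen from the robot, z up. The housing runs from x = 0.105 to 0.355, y = -0.195 to 0.195; its top is at z = 0.120, the drawer mouth's upper edge at z = 0.106
- drawer (a joint): how far the drawer is pulled out (m), along the dryer's -x: 0 seated home, 0.200 fully open. A sprung roller catch holds it home: about 8 N to pull it out of the catch over the first 16 mm, up to 8 N to push it in over the last 16 mm, where it snaps in; between, it slides with 1 to 3 N. Stopped short of the catch it stands 8 mm or more open
- drawer_floor (a point): centre of the drawer's inner floor, moves with the drawer, axes as the dryer's; 30 mm above the table. Steel drawer, inside 200 long (x) x 340 wide (y); side and back walls 55 mm high, 6 thick; white front panel 14 thick (outer face at x = -0.114), its top 74 mm above this floor
- drawer_handle (a point): middle of the dark bar handle, moves with the drawer, axes as the dryer's: a level round bar 10 mm thick, 150 long along y, its centre 40 mm out from the front panel, 98 mm above the table (22 mm below the dryer's top), with a stem at each end; free from above
- start (a joint): travel of the green start plunger (m): 0 out, 0.012 pressed fully in. Spring return; fully in takes about 7 N
- start_top (a point): centre of the top of the green round start plunger, 36 mm across, on the dryer's top, 42 mm behind the front face, in the middle of the width; it is pushed straight down
- mat: light blue rubber draining mat with grey stripes, fixed, 220 x 380 x 4 mm; origin under its centre. The washed utensils lie on it
- spoon: small wooden spoon, 155 mm long along its own x; origin on its underside at mid-length, z up; head at +x. Take it by the handle, 15 mm behind the origin (x = -0.015); handle 18 wide x 16 high, round head 48 across; 50 g. None if absent from this start
- turner: turner (spatula) with black handle and slotted steel blade, 155 mm long along its own x; origin on its underside at mid-length, z up; head at +x. Take it by the handle, 15 mm behind the origin (x = -0.015); handle 20 wide x 18 high from x = -0.077 to 0.020, blade 56 wide x 4 thick; 90 g. None if absent
- squeezer: green metal lime squeezer, closed, 155 mm long along its own x; origin on its underside at mid-length, z up; head at +x. Take it by the handle, 15 mm behind the origin (x = -0.015); two handles one over the other, together 24 wide x 30 high (x = -0.077 to 0.027), round cup 58 across x 34 high; 190 g. None if absent
- tongs: pale wooden tongs, closed, 155 mm long along its own x; origin on its underside at mid-length, z up; head at +x. Take it by the handle, 15 mm behind the origin (x = -0.015); 26 wide x 18 high all along; 60 g. None if absent
- grater: hand grater with red handle and steel grating plate, 155 mm long along its own x; origin on its underside at mid-length, z up; head at +x. Take it by the handle, 15 mm behind the origin (x = -0.015); handle 22 wide x 18 high from x = -0.077 to 0.007, plate 54 wide x 8 thick; 110 g. None if absent
- press: grey cast tortilla press, closed, 170 mm across, 71 high, loose, 2.2 kg; origin under its centre. Stays where it is
- jar: closed glass jar with steel screw lid, 80 across x 125 high, loose; origin under its centre. Stays where it is
- saucer_a: lower (white) of two stacked saucers, 132 across, on the dryer's top beside the plunger, at about x = 0.188, y = 0.105 of the dryer's frame; origin under its centre. Stays where it is
- saucer_b: upper (blue) of the two stacked saucers, 10 mm above the other; its rim is 25 mm above the dryer's top. Stays where it is
Mind the look-alikes: they are no part of the job. Leave any orange or purple look-alike of the grater alone.

How it is judged:
On the way, in this order (a step that is already met when the one before it is completed fails the run):
1. the drawer is pulled open (value of joint drawer above 0.12 m), for 0.2 s.
2. every utensil lies in the drawer, let go (x of spoon in the frame of drawer_floor between -0.07 and 0.07 m and y of spoon in the frame of drawer_floor between -0.165 and 0.165 m and z of spoon in the frame of drawer_floor between -0.01 and 0.055 m and x of turner in the frame of drawer_floor between -0.07 and 0.07 m and y of turner in the frame of drawer_floor between -0.165 and 0.165 m and z of turner in the frame of drawer_floor between -0.01 and 0.055 m and x of squeezer in the frame of drawer_floor between -0.07 and 0.07 m and y of squeezer in the frame of drawer_floor between -0.165 and 0.165 m and z of squeezer in the frame of drawer_floor between -0.01 and 0.055 m and x of tongs in the frame of drawer_floor between -0.07 and 0.07 m and y of tongs in the frame of drawer_floor between -0.165 and 0.165 m and z of tongs in the frame of drawer_floor between -0.01 and 0.055 m and x of grater in the frame of drawer_floor between -0.07 and 0.07 m and y of grater in the frame of drawer_floor between -0.165 and 0.165 m and z of grater in the frame of drawer_floor between -0.01 and 0.055 m and contact force between the fingers and spoon below 0.05 N and contact force between the fingers and turner below 0.05 N and contact force between the fingers and squeezer below 0.05 N and contact force between the fingers and tongs below 0.05 N and contact force between the fingers and grater below 0.05 N and value of joint drawer above 0.03 m), for 0.2 s.
3. the drawer is pushed home into its catch (value of joint drawer below 0.004 m), for 0.3 s.
4. the start plunger is pressed all the way down with the drawer home (value of joint start above 0.0102 m and value of joint drawer below 0.004 m), for 0.05 s.
At the end, for the whole second after the job is handed in: every utensil lies at rest in the drawer (origin within 70 mm of the floor's centre along the slide and 165 mm across, under 55 mm above the floor); the drawer is home in its catch (within 4 mm of shut); the plunger, pressed since then, is out again (within 3 mm) (x of spoon in the frame of drawer_floor between -0.07 and 0.07 m and y of spoon in the frame of drawer_floor between -0.165 and 0.165 m and z of spoon in the frame of drawer_floor between -0.01 and 0.055 m and x of turner in the frame of drawer_floor between -0.07 and 0.07 m and y of turner in the frame of drawer_floor between -0.165 and 0.165 m and z of turner in the frame of drawer_floor between -0.01 and 0.055 m and x of squeezer in the frame of drawer_floor between -0.07 and 0.07 m and y of squeezer in the frame of drawer_floor between -0.165 and 0.165 m and z of squeezer in the frame of drawer_floor between -0.01 and 0.055 m and x of tongs in the frame of drawer_floor between -0.07 and 0.07 m and y of tongs in the frame of drawer_floor between -0.165 and 0.165 m and z of tongs in the frame of drawer_floor between -0.01 and 0.055 m and x of grater in the frame of drawer_floor between -0.07 and 0.07 m and y of grater in the frame of drawer_floor between -0.165 and 0.165 m and z of grater in the frame of drawer_floor between -0.01 and 0.055 m and value of joint drawer below 0.004 m and value of joint start below 0.003 m and linear speed of each of spoon, turner, squeezer, tongs, grater below 0.03 m/s); the robot touches nothing.
It fails at once if the press, jar or a saucer is shoved more than 30 mm or the jar tipped (distance of any of press, jar, saucer_a, saucer_b from where it was at the start of the episode above 0.03 m or angle between jar's own z axis and vertical above 0.5 rad).
It fails at once if the start plunger is pressed in while the drawer is not shut (value of joint start above 0.008 m and value of joint drawer above 0.012 m).
Of spoon, turner, squeezer, tongs, grater only 3 to 5 are there at a start; the rules pass over those that are not, and their reading is None.
At some moment in a run one of spoon, turner, squeezer, tongs, grater may be knocked a few centimetres aside while the robot is not near it.
Once in a run the grip may slacken for a moment while it holds something.
It also fails if it takes over 210 s, if anything falls off the work surface, if the arm or the gripper's body presses on something with over 40 N, if the wrist force passes 120 N, or if a joint passes its speed limit or range.

## Working session

There is one attempt and no reset: what is moved stays moved. The work goes in short steps, Python scripts to look and compute and a shell command to move; the robot and the scene stay as the last step left them, time stands still between calls to the robot, and variables do not carry over. Pictures are saved under pics/ and viewed, at most 14 in all, crops included, and the job is handed in when it is done.

```bash
ls; mkdir -p pics
python3 - <<'E'
from bench import robot, imaging
import cv2
for n in ("scene","side"):
    im=imaging.snapshot(n); cv2.imwrite(f"pics/{n}0.png",cv2.resize(im[:,:,::-1],(800,600),interpolation=cv2.INTER_CUBIC))
    p=imaging.camera_params(n); print(n,p)
o=robot.get_obs();print(o)
E
```

```text
pics
scene {'camera_matrix': array([[407.48709311,   0.        , 280.10840962],
       [  0.        , 407.48709311, 203.52676768],
       [  0.        ,   0.        ,   1.        ]]), 'R': array([[ 0.0750315 ,  0.99714916,  0.00798973],
       [ 0.73758135, -0.05010442, -0.67339683],
       [-0.67107676,  0.05641905, -0.73923803]]), 't': array([-0.13609637, -0.29532383,  1.50929127])}
side {'camera_matrix': array([[396.24933482,   0.        , 274.58619497],
       [  0.        , 396.24933482, 209.85206099],
       [  0.        ,   0.        ,   1.        ]]), 'R': array([[-0.9197108 , -0.39224479,  0.01661544],
       [-0.29827179,  0.67059738, -0.67921506],
       [ 0.2552763 , -0.62963734, -0.73375121]]), 't': array([0.50117252, 0.15575682, 1.04419098])}
{'time': 0.1, 'joint_positions': array([-1.34509862e+00,  8.78732353e-02,  1.37207679e+00,  5.24129421e-06,
        1.68363789e+00, -1.03127450e-01]), 'qvel': array([ 0.00072482, -0.00069772, -0.00273055,  0.00149125,  0.00098077,
       -0.0011415 ]), 'joint_torque': array([ 2.35513035e-03, -3.41253412e+01, -3.03301048e+01,  7.20300176e-02,
        3.04929167e-02, -9.62470176e-05]), 'tool_pos': array([ 0.17748761, -0.52006926,  0.21543888]), 'ee_rot': array([-3.13960853e+00, -2.10582882e-04,  3.28825531e-01]), 'wrist_force': array([-0.67481193, -1.39440086, -0.4702593 ]), 'wrist_torque': array([0.00797181, 0.00808441, 0.0016415 ]), 'finger_force': 0.0, 'width': 0.09409066177434554}
```

View pics/scene0.png

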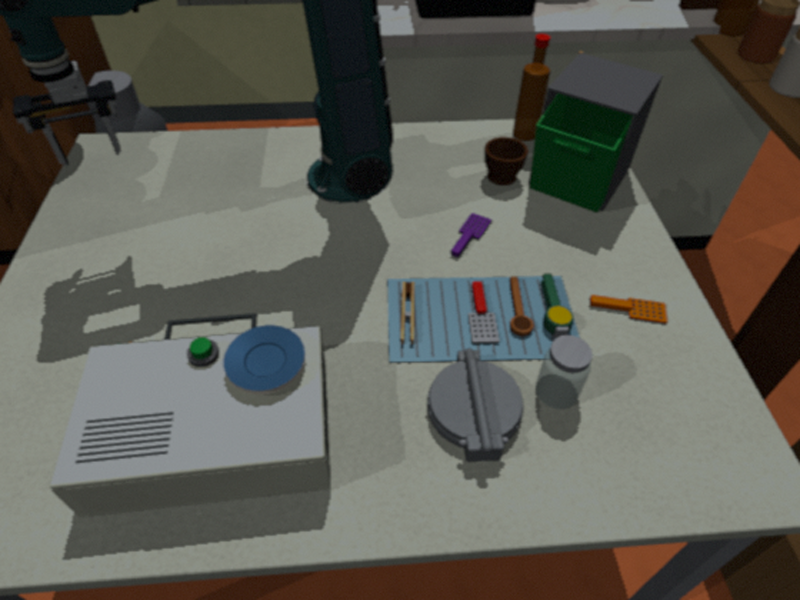

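View pics/side0.png

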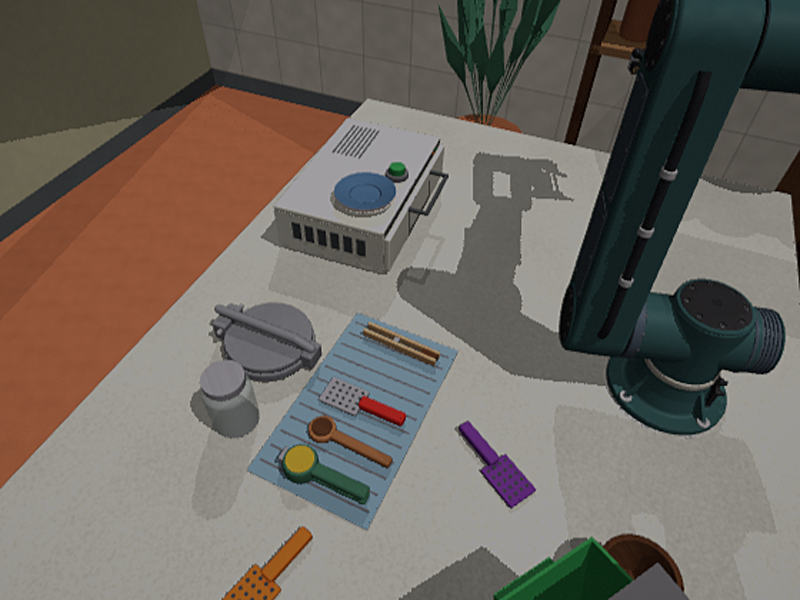

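```bash
cat > h.py <<'E'
import numpy as np, cv2
from bench import robot, imaging
def ray(n,u,v,z,s=0.7,p=None):
    p=p or imaging.camera_params(n); K,R,t=p["camera_matrix"],p["R"],np.array(p["t"])
    d=R.T@np.linalg.solve(K,[u*s,v*s,1]); c=-R.T@t
    return c+d*(z-c[2])/d[2]
def proj(n,X):
    p=imaging.camera_params(n); q=p["camera_matrix"]@(p["R"]@np.array(X)+p["t"]); return q[:2]/q[2]
def snap(n,f,box=None,k=1):
    im=imaging.snapshot(n)[:,:,::-1]
    if box: im=im[box[1]:box[3],box[0]:box[2]]
    cv2.imwrite("pics/"+f,cv2.resize(im,None,fx=k,fy=k,interpolation=cv2.INTER_CUBIC))
E
python3 - <<'E'
from h import *
np.set_printoptions(precision=4,suppress=True)
T=dict(tongs=[(366,326),(437,358)],grater=[(404,417),(322,388)],spoon=[(390,461),(309,426)],squeezer=[(367,490),(282,458)])
S=dict(tongs=[(408,284),(407,345)],grater=[(478,283),(485,343)],spoon=[(515,278),(521,334)],squeezer=[(548,276),(562,332)])
for k in T:
    z=.018 if k!='squeezer' else .025
    for n,q in(("side",T[k]),("scene",S[k])):
        a,b=[ray(n,*x,z)[:2] for x in q]; print(k,n,a,b,(a+b)/2,np.linalg.norm(a-b))
for n,q in (("side",[(445,137),(386,222),(274,208)]),("scene",[(91,347),(321,327),(325,460),(62,487)])):
    print(n,[ray(n,*x,.12)[:2] for x in q])
print("handle",[ray("scene",*x,.1)[:2] for x in[(168,322),(256,317)]],[ray("side",*x,.1)[:2] for x in[(446,175),(430,213)]])
print("plunger",ray("scene",203,344,.135),ray("side",397,166,.135))
E
```

```text
tongs side [0.5545 0.1088] [0.401  0.1259] [0.4777 0.1174] 0.15450972619007294
tongs scene [0.4058 0.1224] [0.5659 0.107 ] [0.4858 0.1147] 0.16083851205258806
grater side [0.4096 0.2669] [0.5653 0.2709] [0.4875 0.2689] 0.1557579774757365
grater scene [0.4129 0.2708] [0.5715 0.2581] [0.4922 0.2644] 0.15907133751435257
spoon side [0.3995 0.351 ] [0.5496 0.3472] [0.4745 0.3491] 0.15007869170477495
spoon scene [0.4038 0.3523] [0.5545 0.3325] [0.4791 0.3424] 0.15201266023450305
squeezer side [0.4117 0.4127] [0.5585 0.4186] [0.4851 0.4156] 0.14695684150793842
squeezer scene [0.4092 0.4213] [0.5605 0.4114] [0.4849 0.4163] 0.1515681845515416
side [array([ 0.5946, -0.4403]), array([ 0.5966, -0.0833]), array([ 0.8288, -0.0288])]
scene [array([ 0.6096, -0.436 ]), array([ 0.5928, -0.0482]), array([ 0.8434, -0.0383]), array([ 0.8579, -0.4078])]
handle [array([ 0.546 , -0.3256]), array([ 0.545 , -0.1686])] [array([ 0.5473, -0.3186]), array([ 0.5321, -0.1721])]
plunger [ 0.628  -0.2428  0.135 ] [ 0.6453 -0.2566  0.135 ]
```

Run:
```python
from h import *
snap("side","mat1.png",(170,210,330,375),4.9)
snap("side","dry1.png",(180,70,330,200),5)
```

```text
(no output)
```

View pics/dry1.png

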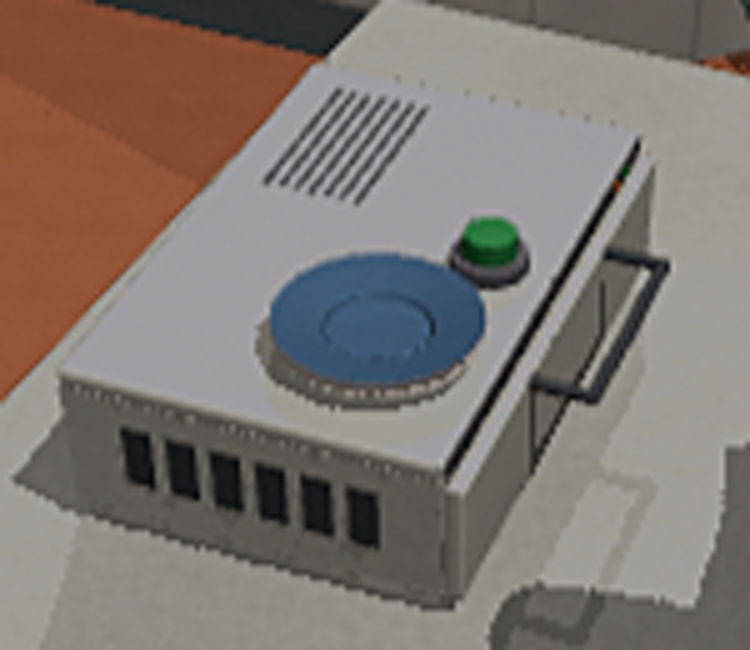

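```bash
cat > fit.py <<'E'
from h import *
from scipy.optimize import least_squares
obs=[]
def a(n,L,pts,f):
    for X,p in zip(L,pts): obs.append((n,X,np.array(f(p))))
C=[(.105,-.195,.12),(.105,.195,.12),(.355,.195,.12),(.355,-.195,.12)]
H=[(.051,-.075,.098),(.051,.075,.098)]
fs=lambda p:(180+p[0]/5,70+p[1]/5); fc=lambda p:(p[0]*.7,p[1]*.7)
a("side",C,[(640,135),(445,470),(60,375),(310,65)],fs); a("side",H,[(668,263),(596,396)],fs)
a("scene",C,[(91,347),(321,327),(325,460),(62,487)],fc); a("scene",H,[(168,322),(256,317)],fc)
a("side",[(.147,0,.14)],[(490,228)],fs); a("scene",[(.147,0,.14)],[(203,343)],fc)
def W(q,X): c,s=np.cos(q[2]),np.sin(q[2]); return np.array([q[0]+c*X[0]-s*X[1],q[1]+s*X[0]+c*X[1],X[2]])
r=least_squares(lambda q:np.concatenate([proj(n,W(q,X))-p for n,X,p in obs]),[.49,-.25,0],loss="soft_l1")
np.set_printoptions(precision=4,suppress=True)
print(r.x)
for n,X,p in obs: print(n,X,proj(n,W(r.x,X))-p)
print("handle",W(r.x,(.051,0,.098)),"plunger",W(r.x,(.147,0,.13)))
E
python3 fit.py
```

```text
[ 0.4914 -0.2484  0.0531]
side (0.105, -0.195, 0.12) [-0.0163 -1.4906]
side (0.105, 0.195, 0.12) [-0.3023 -0.4534]
side (0.355, 0.195, 0.12) [-1.1249 -1.1104]
side (0.355, -0.195, 0.12) [ 0.1721 -1.1192]
side (0.051, -0.075, 0.098) [-0.9872  0.1575]
side (0.051, 0.075, 0.098) [-0.3221  0.1355]
scene (0.105, -0.195, 0.12) [-0.31   -0.9546]
scene (0.105, 0.195, 0.12) [ 0.0916 -2.1253]
scene (0.355, 0.195, 0.12) [ 1.7138 -3.557 ]
scene (0.355, -0.195, 0.12) [-8.1427 -0.2101]
scene (0.051, -0.075, 0.098) [2.185  0.4792]
scene (0.051, 0.075, 0.098) [-0.4698 -1.4221]
side (0.147, 0, 0.14) [0.017  2.4298]
scene (0.147, 0, 0.14) [-0.2118  2.8249]
handle [ 0.5424 -0.2457  0.098 ] plunger [ 0.6382 -0.2406  0.13  ]
```

View pics/mat1.png

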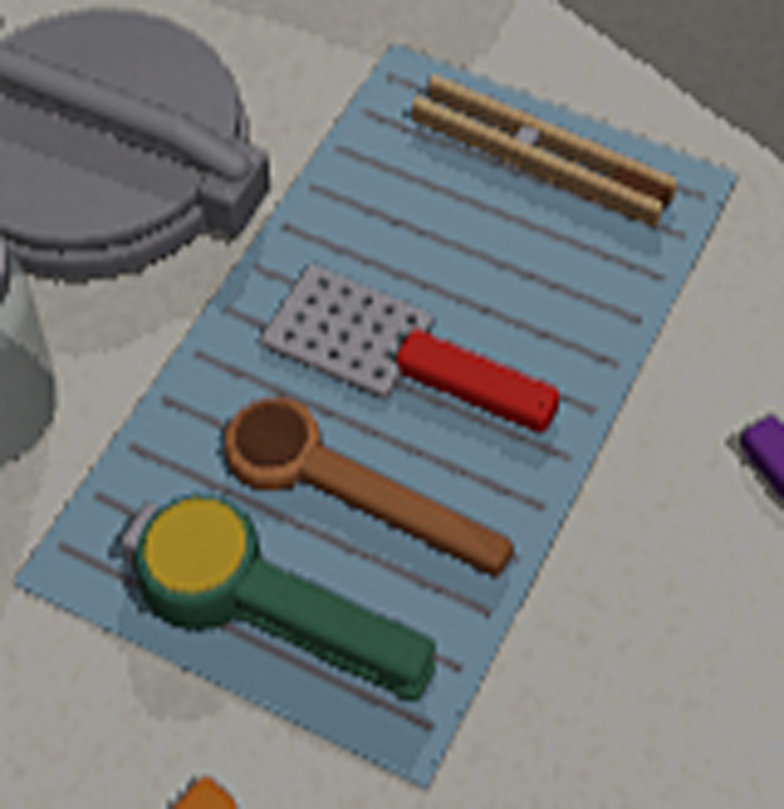

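```bash
sed -i 's/^def W/obs=[o for i,o in enumerate(obs) if i not in (9,12,13)]\ndef W/; s/^for n,X,p in obs: print.*$/print(r.fun.round(1))/' fit.py
cat >> fit.py <<'E'
print("hook",W(r.x,(.0735,0,.085)),"yaw deg",np.degrees(r.x[2]))
f=lambda p:(170+p[0]/4.9,210+p[1]/4.9)
U=dict(tongs=[(667,200),(421,95),.022,.022],grater=[(552,400),(287,303),.022,.012],spoon=[(508,550),(270,440),.02,.02],squeezer=[(428,650),(197,545),.034,.038])
for k,(e,h,z1,z2) in U.items():
    e=ray("side",*f(e),z1,1)[:2];h=ray("side",*f(h),z2,1)[:2];d=h-e;L=np.linalg.norm(d);d/=L
    print(k,e,h,"L",L,"yaw",np.degrees(np.arctan2(d[1],d[0])),"grasp",e+d*.062)
E
python3 fit.py
```

```text
[ 0.4924 -0.2483  0.0463]
[ 0.1 -1.6 -1.  -0.8 -1.4 -1.7  0.5 -1.4 -1.1  0.1 -0.8 -0.  -0.6 -1.
 -0.2 -1.4  0.6 -2.4  2.   0.6 -0.6 -1. ]
handle [ 0.5434 -0.2459  0.098 ] plunger [ 0.6393 -0.2415  0.13  ]
hook [ 0.5658 -0.2449  0.085 ] yaw deg 2.6520871220264266
tongs [0.3994 0.1293] [0.5519 0.1161] L 0.1530960450659524 yaw -4.963128875484556 grasp [0.4612 0.124 ]
grater [0.4094 0.2686] [0.5599 0.2649] L 0.1505127516319139 yaw -1.4291594512700334 grasp [0.4714 0.2671]
spoon [0.3982 0.3503] [0.5275 0.3435] L 0.12950315594294234 yaw -3.004745678482662 grasp [0.4601 0.347 ]
squeezer [0.4093 0.4152] [0.5265 0.4136] L 0.11726063761763607 yaw -0.781676161763386 grasp [0.4713 0.4143]
```

```bash
python3 -m pendant '[[4.5,3.2,0,0,0,-2,0.3],[4.5,3.2,0,0,0,-2,0.3],[4.5,3.2,0,0,0,-2,0.3],[4.5,3.2,0,0,0,-2,0.3],[4.5,3.2,0,0,0,-2,0.3],[4.5,3.2,0,0,0,-2,0.3],[4.5,3.2,0,0,0,-2,0.3],[4.5,3.2,0,0,0,-2.2,0.3]]'; python3 -m pendant '[[0,0,0,0,0,0,0.3],[0,0,0,0,0,0,0.3],[0,0,0,0,0,0,0.3]]'
python3 - <<'E'
from h import *
print(robot.get_obs()["tool_pos"],robot.get_obs()["ee_rot"],robot.get_obs()["joint_positions"])
print(imaging.camera_params("wrist"))
snap("wrist","w1.png")
for X in [(.5658,-.2449,.098),(.5434,-.2459,.098)]: print(proj("wrist",X))
E
```

```text
time: 1.0
tool_pos: [0.5049, -0.2872, 0.2164]
ee_rot: [3.141, 0.0, 0.045]
wrist_force: [0.0, -1.7, 0.4]
width: 0.0333
finger_force: 0.0
time: 1.3
tool_pos: [0.5028, -0.2894, 0.2162]
ee_rot: [3.141, 0.001, 0.045]
wrist_force: [-0.6, -0.1, 0.5]
width: 0.0283
finger_force: 0.0
[ 0.50279439 -0.2893602   0.21624985] [3.14140126e+00 9.49790466e-04 4.53132159e-02] [-6.19502302e-01  1.55047605e-01  1.29611373e+00 -7.41931404e-04
  1.69106073e+00  9.05891937e-01]
{'camera_matrix': array([[290.66904601,   0.        , 279.0266591 ],
       [  0.        , 290.66904601, 211.73525063],
       [  0.        ,   0.        ,   1.        ]]), 'R': array([[ 4.50601909e-02, -9.98984154e-01,  4.90119569e-04],
       [-9.63539512e-01, -4.33318846e-02,  2.64034005e-01],
       [-2.63744549e-01, -1.23696722e-02, -9.64513247e-01]]), 't': array([-0.3116048 ,  0.44456197,  0.52116794])}
[235.70578505 145.09312943]
[236.61035343 168.41168346]
```

View pics/w1.png

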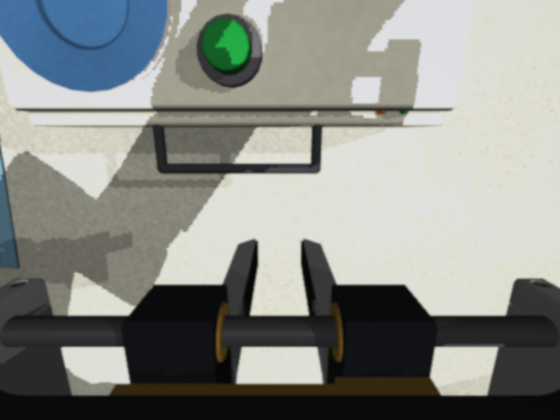

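```bash
python3 -m pendant '[[3.1,2.2,0,0,0,0,0.3],[3.2,2.2,0,0,0,0,0.3],[0,0,-2,0,0,0,0.3],[0,0,-2,0,0,0,0.3],[0,0,-2.5,0,0,0,0.3],[0,0,-2.5,0,0,0,0.3],[0,0,-2.5,0,0,0,0.3],[0,0,-1.6,0,0,0,0.3]]'; python3 -m pendant '[[0,0,0,0,0,0,0.3],[-1,-0.05,0,0,0,0,0.3],[-1,-0.05,0,0,0,0,0.3],[-1,-0.05,0,0,0,0,0.3],[-1,-0.05,0,0,0,0,0.3]]'
```

```text
time: 2.15
tool_pos: [0.5644, -0.246, 0.0834]
ee_rot: [-3.14, 0.003, 0.043]
wrist_force: [-0.3, 0.1, -0.1]
width: 0.0283
finger_force: 0.0
time: 2.65
tool_pos: [0.5266, -0.2475, 0.0872]
ee_rot: [3.14, -0.003, 0.046]
wrist_force: [1.1, 0.0, -2.0]
width: 0.0281
finger_force: 0.8
```

```bash
python3 -m pendant '[[-2,-0.1,0,0,0,0,0.3],[-2,-0.1,0,0,0,0,0.3],[-2,-0.1,0,0,0,0,0.3],[-2,-0.1,0,0,0,0,0.3],[-2,-0.1,0,0,0,0,0.3],[-2,-0.1,0,0,0,0,0.3],[-2,-0.1,0,0,0,0,0.3],[-1.5,0,0,0,0,0,0.3]]'; python3 -m pendant '[[-1,0,0,0,0,0,0.3],[0,0,0,0,0,0,0.3],[0,0,0,0,0,0,0.3]]'
```

```text
time: 3.45
tool_pos: [0.3706, -0.2546, 0.0872]
ee_rot: [3.139, -0.002, 0.045]
wrist_force: [3.1, -1.6, 0.1]
width: 0.0279
finger_force: 1.0
time: 3.75
tool_pos: [0.3615, -0.2538, 0.0858]
ee_rot: [3.141, -0.0, 0.045]
wrist_force: [0.5, -0.6, 0.7]
width: 0.0283
finger_force: 0.0
```

```bash
python3 -m pendant '[[0.8,0,0,0,0,0,0.3],[0,0,4,0,0,0,0.4],[0,0,5,0,0,0,0.4],[0,4,5,0,0,-2,0.5],[0.5,5,0,0,0,-2,0.5],[0.5,5,0,0,0,-2,0.5],[0.5,5,0,0,0,0,0.5],[0.5,5,0,0,0,0,0.5]]';  python3 -m pendant '[[0.5,5,0,0,0,0,0.5],[0.5,5,0,0,0,0,0.5],[0,5,0,0,0,0,0.5],[0,4,0,0,0,0,0.5],[0,0,0,0,0,0,0.5],[0,0,0,0,0,0,0.5]]'
cat > w.py <<'E'
import sys
from h import *
print(robot.get_obs()["tool_pos"],robot.get_obs()["ee_rot"])
np.save("wp.npy",imaging.camera_params("wrist"),allow_pickle=True)
snap("wrist",sys.argv[1],k=1.42)
E
python3 w.py w2.png
```

```text
time: 4.55
tool_pos: [0.3901, -0.0213, 0.2148]
ee_rot: [-3.141, -0.001, -0.059]
wrist_force: [0.9, 0.1, 0.1]
width: 0.0471
finger_force: 0.0
time: 5.15
tool_pos: [0.3995, 0.167, 0.2141]
ee_rot: [3.14, 0.001, -0.055]
wrist_force: [0.1, 0.6, -0.6]
width: 0.0469
finger_force: 0.0
[0.3994996  0.16701666 0.21414282] [ 3.14042873e+00  1.08431758e-03 -5.54256246e-02]
```

View pics/w2.png

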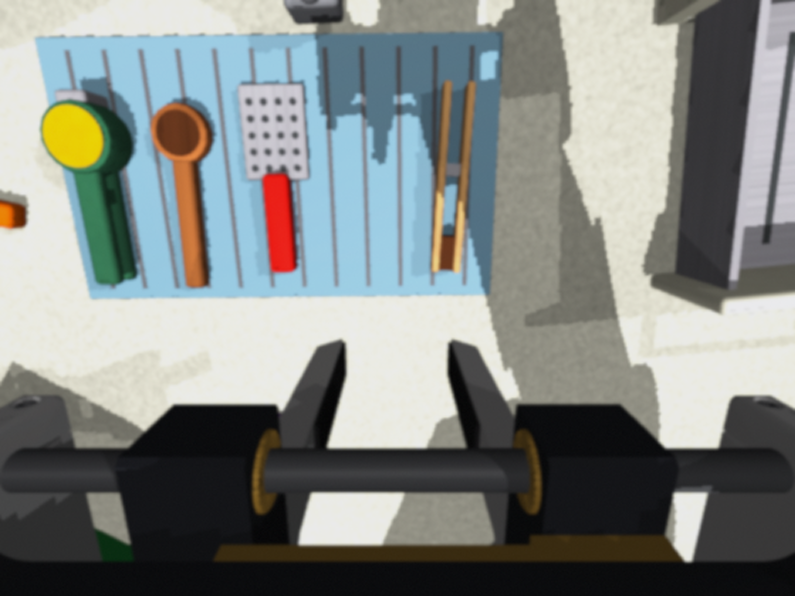

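```bash
cat > m.py <<'E'
from h import *
np.set_printoptions(precision=4,suppress=True)
p=np.load("wp.npy",allow_pickle=True).item()
def meas(U,s=1/1.42):
  for k,(e,h,z1,z2) in U.items():
    e=ray("wrist",*e,z1,s,p)[:2];h=ray("wrist",*h,z2,s,p)[:2];d=h-e;L=np.linalg.norm(d);d/=L
    print(k,e,h,"L %.3f yaw %.1f"%(L,np.degrees(np.arctan2(d[1],d[0]))),"grasp",e+d*.062)
E
python3 - <<'E'
from m import *
meas(dict(tongs=[(447,270),(460,83),.022,.022],grater=[(283,270),(276,176),.022,.022],spoon=[(196,285),(181,133),.02,.02],squeezer=[(104,280),(80,137),.034,.038]))
E
```

```text
tongs [0.4034 0.1216] [0.5536 0.1078] L 0.151 yaw -5.2 grasp [0.4651 0.1159]
grater [0.4116 0.2672] [0.4915 0.2628] L 0.080 yaw -3.1 grasp [0.4735 0.2638]
spoon [0.4019 0.3479] [0.5295 0.3367] L 0.128 yaw -5.0 grasp [0.4637 0.3424]
squeezer [0.4136 0.4193] [0.5284 0.4074] L 0.115 yaw -5.9 grasp [0.4753 0.4129]
```

```bash
python3 -m pendant '[[3.2,-2.5,0,0,0,-1.8,0.5],[3.3,-2.5,-2.6,0,0,0,0.5],[0,0,-4,0,0,0,0.5],[0,0,-4,0,0,0,0.5],[0,0,-4,0,0,0,0.5],[0,0,-3,0,0,0,0.5],[0,0,-2,0,0,0,0.5],[0,0,0,0,0,0,0.5]]';python3 -m pendant '[[0,0,0,0,0,0,0.1],[0,0,0,0,0,0,0.1],[0,0,0,0,0,0,0.1],[0,0,0,0,0,0,0.1],[0,0,0,0,0,0,0.1]]'
```

```text
time: 6.0
tool_pos: [0.4639, 0.1138, 0.017]
ee_rot: [3.14, 0.003, -0.094]
wrist_force: [0.0, -0.3, -0.6]
width: 0.0472
finger_force: 0.0
time: 6.5
tool_pos: [0.4648, 0.1157, 0.0191]
ee_rot: [3.141, -0.001, -0.09]
wrist_force: [0.3, -0.1, 1.5]
width: 0.0257
finger_force: 30.0
```

```bash
python3 -m pendant '[[0,0,2,0,0,0,0.1],[0,0,4,0,0,0,0.1],[0,0,5,0,0,0,0.1],[0,-4,5,0,0,0,0.1],[0.4,-5,1,0,0,2,0.1],[0.4,-5,0,0,0,2,0.1],[0.4,-5,0,0,0,2,0.1],[0.4,-5,0,0,0,1.8,0.1]]';python3 -m pendant '[[0.4,-5,0,0,0,0,0.1],[0.4,-5,0,0,0,0,0.1],[0.2,-5,0,0,0,0,0.1],[0,-5,0,0,0,0,0.1],[0,-3,0,0,0,0,0.1],[0,0,0,0,0,0,0.1],[0,0,0,0,0,0,0.1]]'; python3 w.py w3.png
```

```text
time: 7.3
tool_pos: [0.4802, -0.1152, 0.1777]
ee_rot: [3.142, -0.001, 0.048]
wrist_force: [1.5, 0.1, -1.0]
width: 0.0256
finger_force: 30.0
time: 8.0
tool_pos: [0.49, -0.3433, 0.1767]
ee_rot: [-3.14, 0.001, 0.045]
wrist_force: [-0.0, 0.7, 0.0]
width: 0.0261
finger_force: 30.0
[ 0.4900125  -0.34326977  0.1766598 ] [-3.14000082e+00  7.52773430e-04  4.50629719e-02]
```

View pics/w3.png

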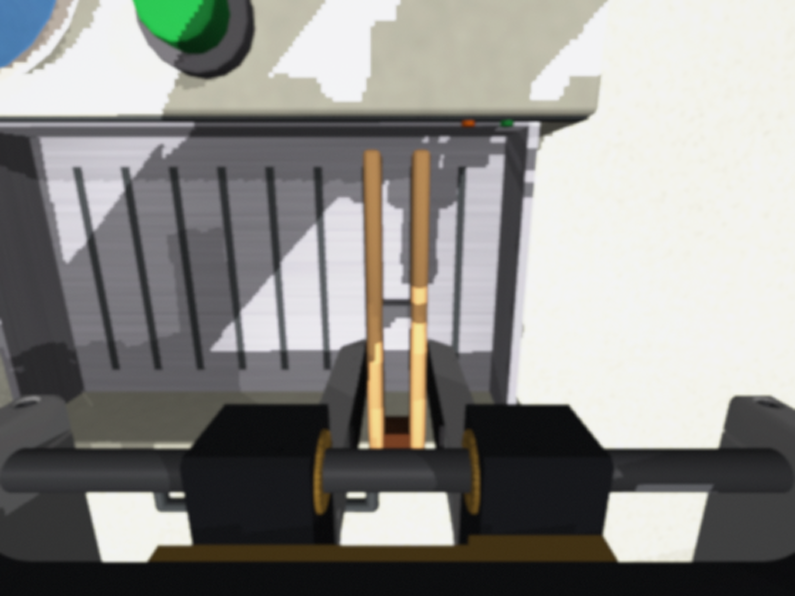

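```bash
cat >> m.py <<'E'
def D(P):  # world->dryer
    c,s=np.cos(.0463),np.sin(.0463); x,y=P[0]-.4924,P[1]+.2483
    return np.array([c*x+s*y,-s*x+c*y])
E
python3 - <<'E'
from m import *
for q in [(490,391,.03),(85,391,.03),(503,180,.03),(45,180,.03)]: print(D(ray("wrist",*q,1/1.42,p) if 0 else ray("wrist",q[0],q[1],q[2],1/1.42,p)))
print(D((.49,-.3433)))
E
```

```text
[-0.0952 -0.1733]
[-0.0949  0.1687]
[ 0.0757 -0.1728]
[0.0762 0.1638]
[-0.0068 -0.0948]
```

```bash
python3 -m pendant '[[0,-3.6,0,0,0,0,0.1],[0,0,-3,0,0,0,0.1],[0,0,-4,0,0,0,0.1],[0,0,-3.3,0,0,0,0.1],[0,0,-2.4,0,0,0,0.1],[0,0,0,0,0,0,0.1],[0,0,0,0,0,0,0.1]]';python3 -m pendant '[[0,0,0,0,0,0,0.45],[0,0,0,0,0,0,0.45],[0,0,0,0,0,0,0.45],[0,0,3,0,0,0,0.45],[0,0,5,0,0,0,0.45],[0,0,5,0,0,0,0.45],[0,0,0,0,0,0,0.45]]'; python3 w.py w4.png
```

```text
time: 8.75
tool_pos: [0.4908, -0.378, 0.0512]
ee_rot: [-3.141, -0.0, 0.048]
wrist_force: [-0.5, -0.1, -0.2]
width: 0.0259
finger_force: 30.0
time: 9.45
tool_pos: [0.4935, -0.3823, 0.1914]
ee_rot: [3.128, -0.013, 0.046]
wrist_force: [-0.7, -0.1, 1.1]
width: 0.0422
finger_force: 0.0
[ 0.49353628 -0.38231088  0.19140641] [ 3.12830513 -0.01311021  0.04606871]
```

View pics/w4.png

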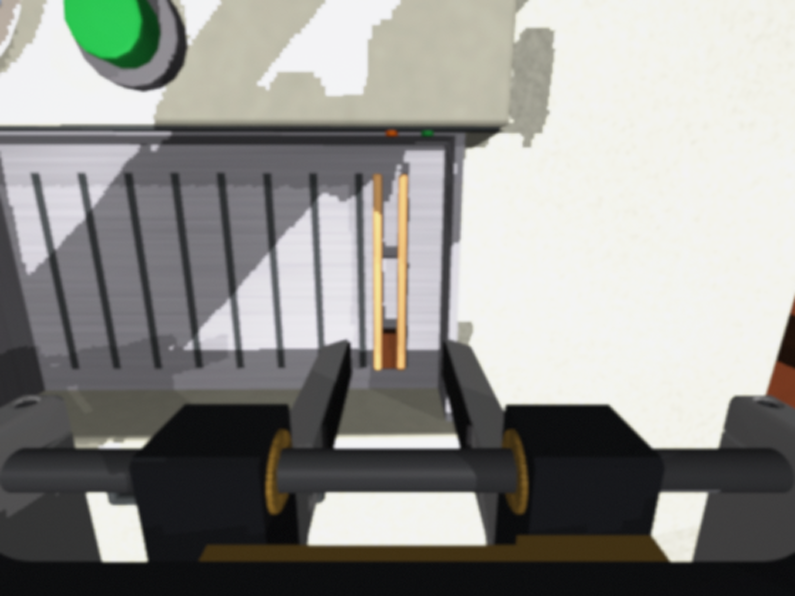

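```bash
python3 -m pendant '[[-1,5,1,0,0,-1,0.45],[-1,5,1,0,0,-1,0.45],[-1,5,1,0,0,-1,0.45],[-1,5,1,0,0,-1,0.45],[-1,5,0,0,0,-1,0.45],[-1,5,0,0,0,-1,0.45],[-1,5,0,0,0,0,0.45],[-1,5,0,0,0,0,0.45]]';python3 -m pendant '[[-1,5,0,0,0,0,0.45],[0,5,0,0,0,0,0.45],[0,5,0,0,0,0,0.45],[0,5,0,0,0,0,0.45],[0,3,0,0,0,0,0.45],[0,0,0,0,0,0,0.45],[0,0,0,0,0,0,0.45]]'
cat > look.py <<'E'
from m import *
# handle-end and axis by colour, at top-face height
o=robot.get_obs(); print("tcp",o["tool_pos"],"yaw",np.degrees(o["ee_rot"][2]),"t",o["time"])
p=imaging.camera_params("wrist"); im=imaging.snapshot("wrist"); cv2.imwrite("pics/last.png",cv2.resize(im[:,:,::-1],None,fx=1.42,fy=1.42))
h=cv2.cvtColor(im,cv2.COLOR_RGB2HSV); H,S,V=cv2.split(h)
M=dict(grater=((H<4)|(H>175))&(S>200)&(V>70),spoon=(H>=5)&(H<14)&(S>130)&(V>40)&(V<230),squeezer=(H>60)&(H<90)&(S>100)&(V>30))
Z=dict(grater=.022,spoon=.02,squeezer=.034)
for k,m in M.items():
    m=m.astype(np.uint8); m[265:]=0
    n,lab,st,_=cv2.connectedComponentsWithStats(m)
    for i in range(1,n):
        if st[i,4]<150: continue
        v,u=np.nonzero(lab==i); w=np.array([ray("wrist",a,b,Z[k],1,p)[:2] for a,b in zip(u,v)])
        c=w.mean(0); d=np.linalg.svd(w-c,full_matrices=False)[2][0]; d*=np.sign(d[0]); t=(w-c)@d
        print(k,st[i,4],"c",c,"yaw %.1f"%np.degrees(np.arctan2(d[1],d[0])),"ends",c+d*t.min(),c+d*t.max(),"grasp",c+d*(t.min()+.062))
E
python3 look.py
```

```text
time: 10.3
tool_pos: [0.4111, 0.011, 0.2177]
ee_rot: [-3.141, 0.002, -0.059]
wrist_force: [0.9, 0.1, -1.0]
width: 0.0424
finger_force: 0.0
time: 11.0
tool_pos: [0.4021, 0.2382, 0.2176]
ee_rot: [3.14, 0.002, -0.057]
wrist_force: [-0.0, -0.7, -0.2]
width: 0.0421
finger_force: 0.0
tcp [0.4021 0.2382 0.2176] yaw -3.2791680424170906 t 11.0
grater 1034 c [0.4537 0.2661] yaw -2.4 ends [0.4121 0.2679] [0.4925 0.2645] grasp [0.474  0.2652]
spoon 2412 c [0.4948 0.3407] yaw -4.5 ends [0.4019 0.348 ] [0.5519 0.3362] grasp [0.4637 0.3431]
spoon 389 c [0.4888 0.5248] yaw 63.9 ends [0.4706 0.4877] [0.5106 0.5693] grasp [0.4979 0.5434]
squeezer 2542 c [0.4748 0.405 ] yaw -12.1 ends [0.4109 0.4187] [0.5508 0.3888] grasp [0.4715 0.4057]
```

```bash
python3 -m pendant '[[3.6,1.4,0,0,0,0.9,0.5],[3.5,1.3,-3,0,0,0,0.5],[0,0,-4,0,0,0,0.5],[0,0,-4,0,0,0,0.5],[0,0,-4,0,0,0,0.5],[0,0,-3,0,0,0,0.5],[0,0,-2,0,0,0,0.5],[0,0,0,0,0,0,0.5]]';python3 -m pendant '[[0,0,0,0,0,0,0.1],[0,0,0,0,0,0,0.1],[0,0,0,0,0,0,0.1],[0,0,0,0,0,0,0.1],[0,0,0,0,0,0,0.1],[0,0,2,0,0,0,0.1],[0,0,4,0,0,0,0.1]]'
```

```text
time: 11.85
tool_pos: [0.4733, 0.2628, 0.0171]
ee_rot: [3.14, 0.003, -0.046]
wrist_force: [0.1, -0.1, 0.5]
width: 0.047
finger_force: 0.0
time: 12.55
tool_pos: [0.4705, 0.2641, 0.0751]
ee_rot: [3.137, 0.009, -0.043]
wrist_force: [-0.1, 0.6, -1.5]
width: 0.0215
finger_force: 30.0
```

```bash
python3 -m pendant '[[0,0,5,0,0,0,0.1],[0,0,5,0,0,0,0.1],[0.2,-5,1,0,0,1,0.1],[0.2,-5,0,0,0,1,0.1],[0.2,-5,0,0,0,1,0.1],[0.2,-5,0,0,0,1,0.1],[0.2,-5,0,0,0,1,0.1],[0.2,-5,0,0,0,0,0.1]]';python3 -m pendant '[[0,-5,0,0,0,0,0.1],[0,-5,0,0,0,0,0.1],[0,-5,0,0,0,0,0.1],[0,-5,0,0,0,0,0.1],[0,-5,0,0,0,0,0.1],[0,-1.9,0,0,0,0,0.1],[0,0,0,0,0,0,0.1],[0,0,0,0,0,0,0.1]]'
```

```text
time: 13.35
tool_pos: [0.4852, -0.0351, 0.1884]
ee_rot: [-3.141, 0.0, 0.045]
wrist_force: [-0.3, 0.6, -1.2]
width: 0.0219
finger_force: 30.0
time: 14.15
tool_pos: [0.4856, -0.3015, 0.1881]
ee_rot: [-3.14, 0.001, 0.044]
wrist_force: [-0.2, -0.1, -2.6]
width: 0.0216
finger_force: 30.0
```

```bash
python3 -m pendant '[[0,0,-4,0,0,0,0.1],[0,0,-4,0,0,0,0.1],[0,0,-3.5,0,0,0,0.1],[0,0,-2.4,0,0,0,0.1],[0,0,0,0,0,0,0.1],[0,0,0,0,0,0,0.1]]';python3 -m pendant '[[0,0,0,0,0,0,0.4],[0,0,0,0,0,0,0.4],[0,0,0,0,0,0,0.4],[0,0,3,0,0,0,0.4],[0,0,5,0,0,0,0.4],[-1,5,5,0,0,-1,0.4],[-1,5,3,0,0,-1,0.4],[-1,5,0,0,0,-1,0.4]]';python3 -m pendant '[[-1,5,0,0,0,-1,0.4],[-1,5,0,0,0,-1,0.4],[-1,5,0,0,0,-1,0.4],[-1,5,0,0,0,0,0.4],[-1,5,0,0,0,0,0.4],[0,5,0,0,0,0,0.4],[0,5,0,0,0,0,0.4],[0,5,0,0,0,0,0.4]]'; python3 -m pendant '[[0,3,0,0,0,0,0.4],[0,0,0,0,0,0,0.4],[0,0,0,0,0,0,0.4]]'; python3 look.py
```

```text
time: 14.75
tool_pos: [0.4862, -0.3008, 0.0503]
ee_rot: [-3.141, -0.0, 0.046]
wrist_force: [-0.1, -0.0, -0.1]
width: 0.0217
finger_force: 30.0
time: 15.55
tool_pos: [0.4625, -0.1769, 0.196]
ee_rot: [3.137, -0.01, -0.011]
wrist_force: [1.0, 0.5, -0.3]
width: 0.0376
finger_force: 0.0
time: 16.35
tool_pos: [0.4112, 0.221, 0.1912]
ee_rot: [-3.141, -0.002, -0.06]
wrist_force: [0.8, -0.5, -0.7]
width: 0.0375
finger_force: 0.0
time: 16.65
tool_pos: [0.4113, 0.2491, 0.1903]
ee_rot: [3.141, -0.0, -0.059]
wrist_force: [-0.1, -0.5, 0.5]
width: 0.0378
finger_force: 0.0
tcp [0.4113 0.2491 0.1903] yaw -3.384892973501618 t 16.65
spoon 2752 c [0.4948 0.3408] yaw -4.4 ends [0.4024 0.3479] [0.5514 0.3364] grasp [0.4642 0.3431]
spoon 408 c [0.4864 0.5192] yaw 65.0 ends [0.4715 0.4872] [0.5056 0.5602] grasp [0.4977 0.5433]
squeezer 2930 c [0.4757 0.4048] yaw -12.0 ends [0.4109 0.4186] [0.5508 0.3888] grasp [0.4715 0.4057]
```

```bash
python3 -m pendant '[[2.6,4.7,0,0,0,-1.1,0.4],[2.7,4.7,-1,0,0,0,0.4],[0,0,-4,0,0,0,0.4],[0,0,-4,0,0,0,0.4],[0,0,-4,0,0,0,0.4],[0,0,-2.8,0,0,0,0.4],[0,0,-1.5,0,0,0,0.4],[0,0,0,0,0,0,0.4]]';python3 -m pendant '[[0,0,0,0,0,0,0.05],[0,0,0,0,0,0,0.05],[0,0,0,0,0,0,0.05],[0,0,0,0,0,0,0.05],[0,0,0,0,0,0,0.05],[0,0,2,0,0,0,0.05],[0,0,4,0,0,0,0.05]]'
```

```text
time: 17.5
tool_pos: [0.4624, 0.3345, 0.0214]
ee_rot: [-3.139, -0.004, -0.082]
wrist_force: [0.3, -0.5, -0.2]
width: 0.0379
finger_force: 0.2
time: 18.2
tool_pos: [0.4569, 0.3336, 0.0737]
ee_rot: [3.135, 0.009, -0.08]
wrist_force: [0.4, -0.2, -1.4]
width: 0.0178
finger_force: 29.4
```

```bash
python3 -m pendant '[[0,0,5,0,0,0,0.05],[0,0,5,0,0,0,0.05],[0.3,-5,1.5,0,0,1.4,0.05],[0.3,-5,0,0,0,1.4,0.05],[0.3,-5,0,0,0,1.4,0.05],[0.3,-5,0,0,0,1.4,0.05],[0.3,-5,0,0,0,1.5,0.05],[0.3,-5,0,0,0,0,0.05]]';python3 -m pendant '[[0.3,-5,0,0,0,0,0.05],[0,-5,0,0,0,0,0.05],[0,-5,0,0,0,0,0.05],[0,-5,0,0,0,0,0.05],[0,-4,0,0,0,0,0.05],[0,-1.9,0,0,0,0,0.05],[0,0,0,0,0,0,0.05],[0,0,0,0,0,0,0.05]]'
```

```text
time: 19.0
tool_pos: [0.4774, 0.0363, 0.1918]
ee_rot: [-3.141, 0.001, 0.045]
wrist_force: [1.4, -0.0, -0.4]
width: 0.0177
finger_force: 29.4
time: 19.8
tool_pos: [0.4807, -0.2205, 0.1916]
ee_rot: [-3.14, 0.001, 0.044]
wrist_force: [-0.2, 0.3, -0.5]
width: 0.0176
finger_force: 29.4
```

```bash
python3 -m pendant '[[0,0,-4,0,0,0,0.05],[0,0,-4,0,0,0,0.05],[0,0,-3.8,0,0,0,0.05],[0,0,-2.4,0,0,0,0.05],[0,0,0,0,0,0,0.05],[0,0,0,0,0,0,0.05]]';python3 -m pendant '[[0,0,0,0,0,0,0.36],[0,0,0,0,0,0,0.36],[0,0,0,0,0,0,0.36],[0,0,3,0,0,0,0.36],[0,0,5,0,0,0,0.36],[-1,4.5,5,0,0,-1.5,0.4],[-1,5,3,0,0,-1.5,0.4],[-1,5,0,0,0,-1.5,0.4]]'; python3 -m pendant '[[-1,5,0,0,0,-1.5,0.4],[-1,5,0,0,0,-1.5,0.4],[-1,5,0,0,0,-1.5,0.4],[0,5,0,0,0,0,0.4],[0,5,0,0,0,0,0.4],[0,5,0,0,0,0,0.4],[0,5,0,0,0,0,0.4],[0,5,0,0,0,0,0.4]]'; python3 -m pendant '[[0,3,0,0,0,0,0.4],[0,0,0,0,0,0,0.4],[0,0,0,0,0,0,0.4]]'; python3 look.py
```

```text
time: 20.4
tool_pos: [0.4813, -0.2198, 0.0508]
ee_rot: [-3.141, -0.0, 0.046]
wrist_force: [-0.3, 0.2, -0.3]
width: 0.0172
finger_force: 30.0
time: 21.2
tool_pos: [0.4577, -0.097, 0.1984]
ee_rot: [3.138, -0.011, -0.038]
wrist_force: [0.7, 1.3, 0.9]
width: 0.0374
finger_force: 0.0
time: 22.0
tool_pos: [0.4257, 0.3027, 0.1935]
ee_rot: [-3.141, -0.002, -0.113]
wrist_force: [1.6, -0.3, 0.4]
width: 0.0374
finger_force: 0.0
time: 22.3
tool_pos: [0.4259, 0.3306, 0.1926]
ee_rot: [3.141, -0.0, -0.112]
wrist_force: [1.3, -0.5, -0.8]
width: 0.0376
finger_force: 0.0
tcp [0.4259 0.3306 0.1926] yaw -6.398439640018026 t 22.3
spoon 596 c [0.4936 0.5441] yaw 64.0 ends [0.4686 0.4928] [0.5346 0.6282] grasp [0.4958 0.5485]
squeezer 2161 c [0.472 0.409] yaw -10.7 ends [0.4117 0.4204] [0.5519 0.3939] grasp [0.4726 0.4089]
```

View pics/last.png

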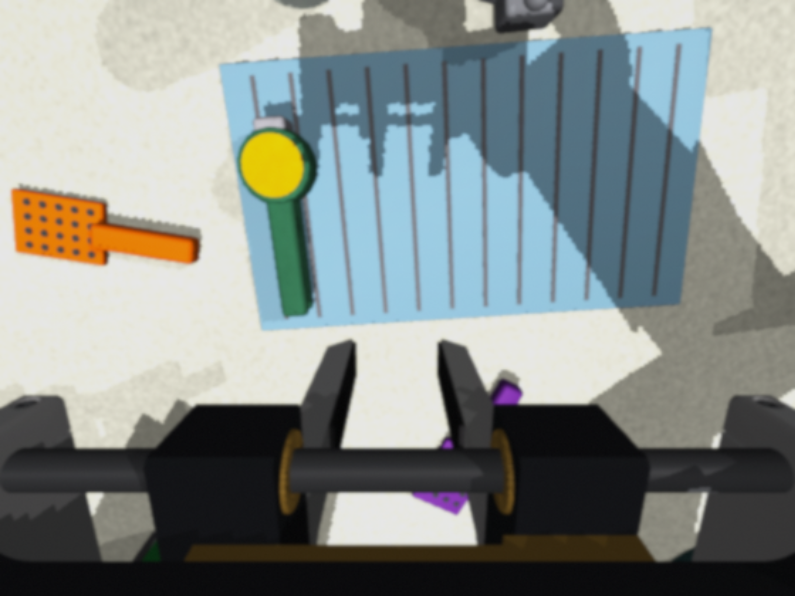

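Run:
```python
import m
from m import *
m.p=imaging.camera_params("wrist")
meas(dict(sq=[(295,312),(274,166),.034,.038],sq2=[(295,312),(285,205),.034,.034]))
```

```text
sq [0.4135 0.416 ] [0.5287 0.4103] L 0.115 yaw -2.8 grasp [0.4755 0.4129]
sq2 [0.4135 0.416 ] [0.4998 0.4084] L 0.087 yaw -5.1 grasp [0.4753 0.4105]
```

```bash
python3 -m pendant '[[1.6,2.7,0,0,0,1.2,0.45],[1.6,2.7,0,0,0,1.2,0.45],[1.6,2.7,0,0,0,0,0.45],[0,0,-4,0,0,0,0.45],[0,0,-4,0,0,0,0.45],[0,0,-4,0,0,0,0.45],[0,0,-3,0,0,0,0.45],[0,0,0,0,0,0,0.45]]'
```

```text
time: 23.15
tool_pos: [0.4713, 0.4073, 0.0369]
ee_rot: [3.134, 0.009, -0.073]
wrist_force: [-0.1, -0.2, -1.5]
width: 0.0421
finger_force: 0.0
```

```bash
python3 -m pendant '[[0.2,0.4,-1,0,0,0,0.45],[0,0,-0.8,0,0,0,0.45],[0,0,0,0,0,0,0.45],[0,0,0,0,0,0,0.1],[0,0,0,0,0,0,0.1],[0,0,0,0,0,0,0.1],[0,0,0,0,0,0,0.1],[0,0,0,0,0,0,0.1]]';python3 -m pendant '[[0,0,2,0,0,0,0.1],[0,0,4,0,0,0,0.1],[0,0,5,0,0,0,0.1],[0,0,5,0,0,0,0.1],[0,0,1.5,0,0,0,0.1],[0,0,0,0,0,0,0.1]]'
```

```text
time: 23.95
tool_pos: [0.4764, 0.4157, 0.0255]
ee_rot: [-3.141, -0.001, -0.071]
wrist_force: [-0.5, -1.6, 4.6]
width: 0.0238
finger_force: 29.9
time: 24.55
tool_pos: [0.477, 0.4165, 0.2025]
ee_rot: [-3.137, -0.005, -0.071]
wrist_force: [-0.0, 0.5, -2.2]
width: 0.0236
finger_force: 29.9
```

```bash
python3 -m pendant '[[0,-5,0,0,0,1,0.1],[0,-5,0,0,0,1,0.1],[0,-5,0,0,0,1,0.1],[0,-5,0,0,0,1,0.1],[0,-5,0,0,0,1,0.1],[0,-5,0,0,0,1,0.1],[0,-5,0,0,0,0.7,0.1],[0,-5,0,0,0,0,0.1]]';python3 -m pendant '[[0,-5,0,0,0,0,0.1],[0,-5,0,0,0,0,0.1],[0,-4,0,0,0,0,0.1],[0,-2,0,0,0,0,0.1],[0,0,0,0,0,0,0.1],[0,0,0,0,0,0,0.1]]'
```

```text
time: 25.35
tool_pos: [0.4737, 0.0139, 0.195]
ee_rot: [-3.14, 0.007, 0.047]
wrist_force: [1.4, -1.0, -1.9]
width: 0.0239
finger_force: 29.9
time: 25.95
tool_pos: [0.4746, -0.1437, 0.1961]
ee_rot: [-3.138, 0.005, 0.045]
wrist_force: [-0.8, -0.1, -2.5]
width: 0.0238
finger_force: 29.9
```

```bash
python3 -m pendant '[[0,0,-4,0,0,0,0.1],[0,0,-4,0,0,0,0.1],[0,0,-3.8,0,0,0,0.1],[0,0,-2.3,0,0,0,0.1],[0,0,0,0,0,0,0.1],[0,0,0,0,0,0,0.1]]';python3 -m pendant '[[0,0,0,0,0,0,0.42],[0,0,0,0,0,0,0.42],[0,0,0,0,0,0,0.42],[0,0,3,0,0,0,0.42],[0,0,5,0,0,0,0.42],[-4,-4,5,0,0,0,0.3],[-4,-4,2,0,0,0,0.3],[-3.5,0,0,0,0,0,0.3]]'; python3 -m pendant '[[0,0,0,0,0,0,0.3],[0,0,0,0,0,0,0.3],[0,0,0,0,0,0,0.3]]'; python3 w.py w5.png
```

```text
time: 26.55
tool_pos: [0.4757, -0.143, 0.0581]
ee_rot: [-3.141, 0.001, 0.048]
wrist_force: [-0.6, -0.3, -1.6]
width: 0.0238
finger_force: 30.0
time: 27.35
tool_pos: [0.3819, -0.208, 0.1928]
ee_rot: [3.134, -0.006, 0.044]
wrist_force: [0.1, -0.4, 0.9]
width: 0.0283
finger_force: 0.0
time: 27.65
tool_pos: [0.3817, -0.2041, 0.1883]
ee_rot: [3.141, -0.001, 0.047]
wrist_force: [0.5, 0.5, -0.3]
width: 0.0283
finger_force: 0.0
[ 0.38174649 -0.20414792  0.18831699] [ 3.14141578e+00 -7.28409773e-04  4.65585169e-02]
```

View pics/w5.png

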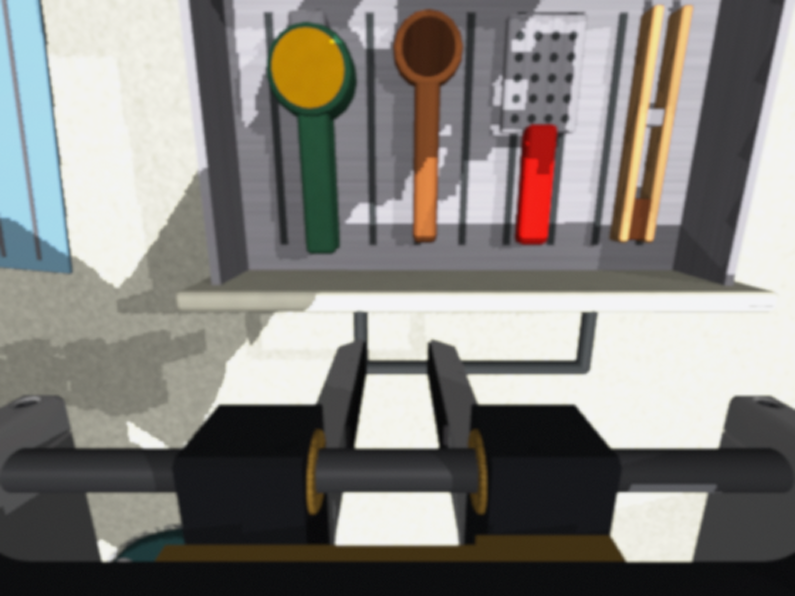

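```bash
python3 -m pendant '[[-0.8,-2.5,0,0,0,0,0.3],[-0.8,-2.5,0,0,0,0,0.3],[0,0,0,0,0,0,0.3],[0,0,-3,0,0,0,0.3],[0,0,-3,0,0,0,0.3],[0,0,-3,0,0,0,0.3],[0,0,-1.3,0,0,0,0.3],[0,0,0,0,0,0,0.3]]'; python3 -m pendant '[[0.5,0,0,0,0,0,0.3],[0.5,0.05,0,0,0,0,0.3],[0.8,0.05,0,0,0,0,0.3],[1,0.05,0,0,0,0,0.3],[1.2,0.05,0,0,0,0,0.3],[1.2,0.05,0,0,0,0,0.3],[1.2,0.05,0,0,0,0,0.3],[1.2,0.05,0,0,0,0,0.3]]'
```

```text
time: 28.5
tool_pos: [0.3644, -0.2525, 0.0829]
ee_rot: [-3.138, 0.004, 0.047]
wrist_force: [-0.5, 0.4, 0.5]
width: 0.0277
finger_force: 0.0
time: 29.3
tool_pos: [0.4423, -0.2506, 0.0851]
ee_rot: [-3.141, 0.0, 0.046]
wrist_force: [-1.4, 0.1, 1.3]
width: 0.0283
finger_force: 0.9
```

```bash
python3 -m pendant '[[1.4,0.06,0,0,0,0,0.3],[1.4,0.06,0,0,0,0,0.3],[1.4,0.06,0,0,0,0,0.3],[1.4,0.06,0,0,0,0,0.3],[1.4,0.06,0,0,0,0,0.3],[1.4,0.06,0,0,0,0,0.3],[1.4,0.06,0,0,0,0,0.3],[1,0.06,0,0,0,0,0.3]]'; python3 -m pendant '[[0.8,0.04,0,0,0,0,0.3],[0.6,0,0,0,0,0,0.3],[0.5,0,0,0,0,0,0.3],[0.4,0,0,0,0,0,0.3],[0.2,0,0,0,0,0,0.3],[0,0,0,0,0,0,0.3]]'
```

```text
time: 30.1
tool_pos: [0.5506, -0.2457, 0.0849]
ee_rot: [-3.141, -0.0, 0.047]
wrist_force: [-2.6, -0.4, 1.5]
width: 0.0281
finger_force: 0.9
time: 30.7
tool_pos: [0.574, -0.2452, 0.0849]
ee_rot: [-3.141, 0.001, 0.046]
wrist_force: [-1.6, 0.6, 0.0]
width: 0.0282
finger_force: 0.8
```

```bash
python3 -m pendant '[[0.3,0,0,0,0,0,0.3],[0.3,0,0,0,0,0,0.3],[0,0,0,0,0,0,0.3]]'; python3 -m pendant '[[0.3,0,0,0,0,0,0.3],[0,0,0,0,0,0,0.3],[0,0,0,0,0,0,0.3]]'
```

```text
time: 31.0
tool_pos: [0.574, -0.2452, 0.085]
ee_rot: [-3.139, 0.015, 0.045]
wrist_force: [-18.2, 2.1, 9.0]
width: 0.028
finger_force: 9.1
time: 31.3
tool_pos: [0.5739, -0.2452, 0.085]
ee_rot: [-3.138, 0.022, 0.045]
wrist_force: [-25.1, 3.0, 13.1]
width: 0.0282
finger_force: 12.8
```

```bash
python3 -m pendant '[[-0.8,0,0,0,0,0,0.2],[-0.8,0,0,0,0,0,0.2],[0,0,0,0,0,0,0.2],[0,0,4,0,0,0,0.1],[0,0,4,0,0,0,0],[0,0,4,0,0,0,0],[-4,0,0,0,0,0,0],[0,0,0,0,0,0,0]]'
python3 - <<'E'
from m import *
P=dict(camera_matrix=np.array([[290.669,0,279.027],[0,290.669,211.735],[0,0,1]]),R=np.array([[4.50601909e-02,-9.98984154e-01,4.90119569e-04],[-9.63539512e-01,-4.33318846e-02,2.64034005e-01],[-2.63744549e-01,-1.23696722e-02,-9.64513247e-01]]),t=np.array([-0.3116048,0.44456197,0.52116794]))
for z in(.13,.14,.15,.16): print(z,ray("wrist",226,43,z,1,P),ray("side",180+490/5,70+228/5,z,1),ray("scene",203,343,z))
E
python3 w.py w6.png
```

```text
time: 32.1
tool_pos: [0.5255, -0.2457, 0.2067]
ee_rot: [3.14, -0.001, 0.045]
wrist_force: [0.6, -0.5, -0.6]
width: 0.0003
finger_force: 0.0
0.13 [ 0.6455 -0.241   0.13  ] [ 0.649  -0.2668  0.13  ] [ 0.6219 -0.2449  0.13  ]
0.14 [ 0.6429 -0.2428  0.14  ] [ 0.6435 -0.2529  0.14  ] [ 0.6298 -0.2413  0.14  ]
0.15 [ 0.6404 -0.2445  0.15  ] [ 0.6379 -0.2391  0.15  ] [ 0.6377 -0.2378  0.15  ]
0.16 [ 0.6378 -0.2462  0.16  ] [ 0.6324 -0.2252  0.16  ] [ 0.6455 -0.2342  0.16  ]
[ 0.52551231 -0.24567394  0.20667258] [ 3.14007843e+00 -1.13078500e-03  4.50587983e-02]
```

View pics/w6.png

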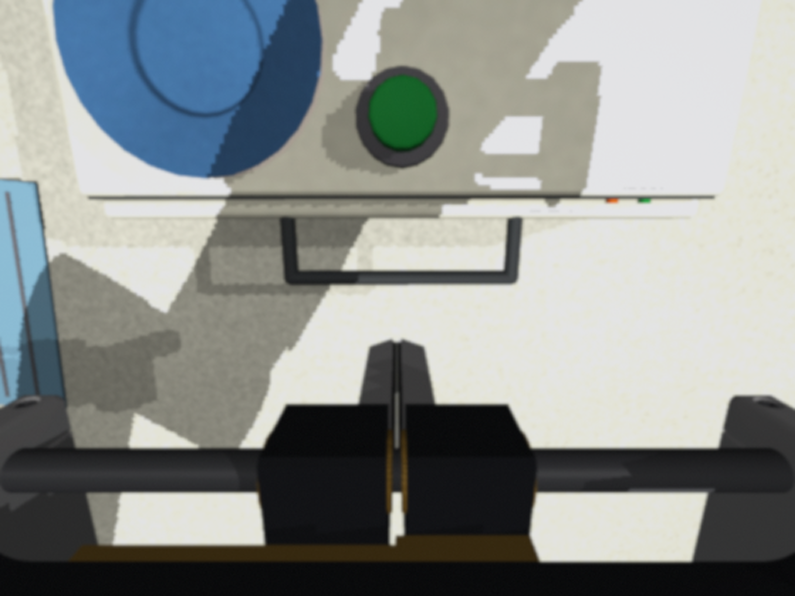

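```bash
python3 -m pendant '[[3.8,0.1,0,0,0,0,0],[3.8,0.1,0,0,0,0,0],[3.8,0.1,0,0,0,0,0],[0,0,0,0,0,0,0],[0,0,-2,0,0,0,0],[0,0,-2,0,0,0,0],[0,0,-0.5,0,0,0,0],[0,0,0,0,0,0,0]]'; python3 -m pendant '[[0,0,-0.5,0,0,0,0],[0,0,-0.5,0,0,0,0],[0,0,0,0,0,0,0]]'
```

```text
time: 32.95
tool_pos: [0.6406, -0.2421, 0.1595]
ee_rot: [-3.14, 0.002, 0.046]
wrist_force: [-1.3, 2.1, 1.0]
width: 0.0005
finger_force: 0.2
time: 33.25
tool_pos: [0.6416, -0.2428, 0.1514]
ee_rot: [3.14, -0.002, 0.046]
wrist_force: [-0.2, 0.9, 5.8]
width: 0.0003
finger_force: 2.6
```

```bash
python3 -m pendant '[[0,0,-0.3,0,0,0,0],[0,0,-0.3,0,0,0,0],[0,0,0,0,0,0,0]]'; python3 -m pendant '[[0,0,-0.3,0,0,0,0],[0,0,0,0,0,0,0],[0,0,0,0,0,0,0]]'
```

```text
time: 33.55
tool_pos: [0.6417, -0.2428, 0.1473]
ee_rot: [3.14, -0.003, 0.046]
wrist_force: [-2.7, 1.0, 9.2]
width: 0.0007
finger_force: 4.6
time: 33.85
tool_pos: [0.6417, -0.2428, 0.1471]
ee_rot: [3.139, -0.005, 0.046]
wrist_force: [-4.4, 3.2, 14.3]
width: 0.0003
finger_force: 7.6
```

```bash
python3 -m pendant '[[0,0,3,0,0,0,0],[0,0,4,0,0,0,0],[0,0,3,0,0,0,0],[-5,0,0,0,0,0,0],[-5,0,0,0,0,0,0],[-5,0,0,0,0,0,0],[0,0,0,0,0,0,0],[0,0,0,0,0,0,0]]'; python3 w.py w7.png
```

```text
time: 34.65
tool_pos: [0.4904, -0.2427, 0.2413]
ee_rot: [3.141, -0.001, 0.045]
wrist_force: [0.7, -1.0, 0.2]
width: 0.0005
finger_force: 0.0
[ 0.49037084 -0.24270358  0.24130456] [ 3.14105779e+00 -8.47125085e-04  4.47974574e-02]
```

View pics/w7.png

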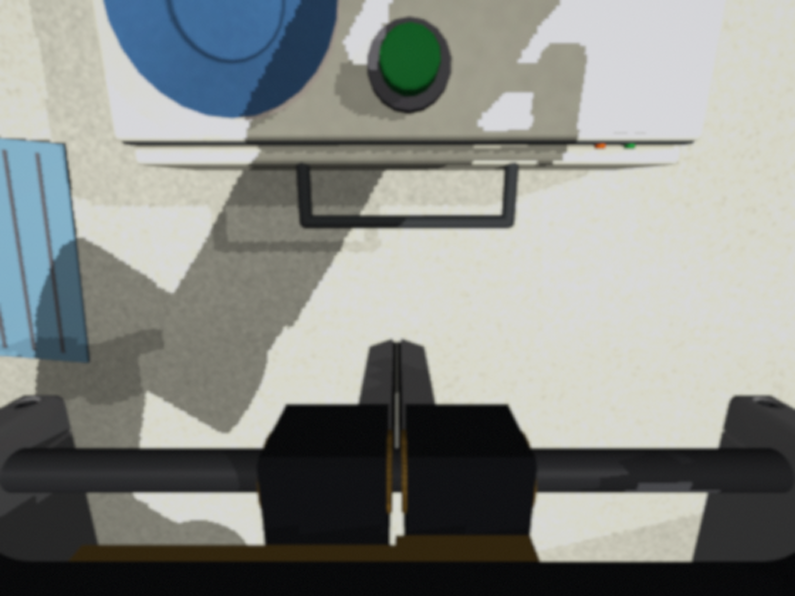

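The picture shows the drawer home, with the handle bar at (400,220), and the plunger out again at (410,55). The robot is touching nothing.

```bash
python3 -c "
from bench import robot
print(robot.close_job())"
```

```text
the job is handed in; nothing more can be done
None
```

I laid the four utensils present (tongs, grater, spoon and squeezer; no turner) in the drawer, pushed it home, then pressed the start plunger fully down and let it spring back. The job is handed in, but no verdict was returned.

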